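# Empty the sorting tray down the drop chute, pull its flap shut and lock it

## Task

Drop every empty can from the purple tray down the open chute into the bin. Then take the wooden pole, put its side hook through the ring eye on the edge of the raised flap and swing the flap down shut with the hook in the eye, without touching the flap with the gripper or letting it slam, and lay the pole flat on the bench again. Last, take the winged key from its stand, turn the slotted cam lock a quarter turn clockwise with its blade until it stops with the tongue over the shut flap, and put the key back upright in its stand, leaving the ladle and mallet where they lie.

Things in the scene. Friction and masses are not known exactly. Their poses are not given: they have to be found in the camera images.
- can1_mid (a point): Empty plain aluminium can, a 54 mm wide, 134 mm high cylinder of 25 g standing in the tray (2 to 4 of the four cans are there, the others are absent). Point: its centre, 67 mm above its underside; z is its axis.
- can2_mid (a point): Another can, the same as can1.
- can3_mid (a point): Another can, the same as can1.
- can4_mid (a point): Another can, the same as can1.
- tray: Fixed purple plastic sorting tray, 200 mm (its x) by 185 mm (its y), 30 mm high, floor and walls 4 mm thick; the cans stand on its floor in two rows along its x, the rows 95 mm apart in its y, neighbours in a row 85 mm apart (each up to 6 mm off). Origin: centre of its underside.
- chute_mouth (a point): Centre of the chute's open rectangular mouth, on its rim 90 mm above the bench: a steel duct up through the bench, inside 140 mm (its x) by 160 mm (its y), walls 5 mm, with a free vertical drop of some 250 mm onto the ramp of the lidded bin under the bench. x points away from the robot to the flap's hinge side, z up.
- flap_hinge (a point): Middle of the flap's hinge line, along the chute's y on the far rim, 80 mm beyond the mouth's centre, 93 mm above the bench. The flap is an aluminium plate 178 mm wide (y), reaching 165 mm from the hinge, 5 mm thick, 0.35 kg. Axes turn with it: -x points from the hinge to the free edge, y along the hinge.
- flap (a joint): Angle of the flap, rad: 0 shut (lying level over the mouth, free edge towards the robot), 1.57 upright, 1.9 its stop. It starts open, leaning a little back past upright, where it stays; short of upright it falls shut under its weight unless held (slight hinge friction).
- ring_eye (a point): Centre of the steel ring eye standing out from the flap's free edge, 186 mm from the hinge line in the flap's plane and 35 mm from its middle towards +y. The hole is 34 mm wide and its axis runs along the hinge line (y); the ring is of 6 mm bar. Free on both sides.
- pole_mid (a point): Wooden hook pole of 0.2 kg lying on the bench; square handle 260 mm long, 26 by 26 mm. Point: the handle's centre, 13 mm above its underside. x runs along it to the hook end, z is up as it lies. An 8 mm steel rod goes on to 195 mm from this point, then turns square to -y (right, as seen from behind the handle; level) for 54 mm to an 11 mm ball.
- hook (a point): Point on the pole's side hook, 195 mm along the pole from pole_mid and 30 mm out to its -y, about the middle of the 8 mm side bar; same axes as the pole.
- lock (a joint): Angle of the slotted cam lock, rad: 0 open (tongue along the flap's edge), growing as it turns clockwise seen from above, to its end stop at 1.571 (locked, tongue pointing to the chute's +x over the shut flap). It stays where it is left (friction 0.08 N m).
- lock_slot (a point): The cam lock on the near side of the chute, on its bracket, its axis vertical; a 44 mm steel disc with a slotted head and a flat tongue reaching 48 mm from its axis. Point: on the axis at the top of the head, 112 mm above the bench. The slot runs along this point's own y, right across the head, 8 mm wide, 36 mm long, 10 mm deep; y is also the direction of the tongue; z up.
- key_wing (a point): Winged key of 0.12 kg hanging in its stand by its grip, a flat black block 60 mm long (its x), 16 mm thick (its y), 30 mm high, resting on the stand's top. Point: the grip's centre. Below it a 12 mm round shank and a blade 32 mm wide (along the grip's x), 3 mm thick, 16 mm high. z is up along the shank.
- key_tip (a point): Middle of the lower edge of the key's blade, 76 mm below key_wing; same axes as key_wing.
- stand_top (a point): Fixed wooden key stand, a 64 by 64 mm block 85 mm high on an 80 mm foot, with a 36 by 36 mm open well right down through it in which the key hangs. Point: centre of the well at the stand's top; z up, x and y square to its sides; the key starts with its grip along the stand's x.
- ladle: Stainless ladle, about 220 mm long, lying on the bench; leave it alone. Origin: under its bowl.
- chute: The whole chute, fixed. Origin: below the mouth's centre, at bench height; same axes. A flat steel deck plate 3 mm thick lies on the bench round it, 290 mm (x) by 424 mm (y). A latch bracket 70 mm (x) by 54 mm (y), 87 mm high, stands against the near wall and carries the lock.
- mallet_head (a point): Small wooden mallet lying on the bench, head 55 by 100 mm and 55 mm high, handle 170 mm; leave it alone. Point: centre of its head; x points from the handle to the head.
There are look-alikes about, which are no part of the job. Leave any red or yellow look-alike of the part that bears can3_mid alone.

How it is judged:
By the outcome, as a careful person would: the job done as asked, in the order asked, and still so for the second after the job is handed in, with the robot touching nothing.
Of can1, can2, can3, can4 only 2 to 4 are there at a start; the rules pass over those that are not, and their reading is None.
At some moment in a run one of pole, can1, can2, can3, can4 may be knocked a few centimetres aside while the robot is not near it.
It also fails if it takes over 210 s, if anything falls off the work surface, if the arm or the gripper's body presses on something with over 40 N, if the wrist force passes 120 N, or if a joint passes its speed limit or range.

## Robot

A 6-joint arm with a two-finger parallel gripper is mounted at the origin on the work surface. World frame = base frame: x ahead of the robot, y to its left, z up, the work surface at z = 0. Lengths are in m, angles in rad, forces in N, time in s.
With the tool pointing down it reaches from about 0.35 to 0.8 m from the base axis. Payload 7.3 kg.
Tool frame: the origin (TCP) lies between the finger pads; the fingertips stand 25 mm ahead of it and the grasp point (between the pads) lies 6 mm ahead of it (r.tip_extent is the distance from the TCP to the fingertips, in m); z points along the fingers, y is the direction in which the jaws open and shut (so a half turn about z gives the same grasp; the last joint's range is limited). The gripper opens to 85 mm and grips with 20 to 120 N. Pads are 22 mm wide; open, the fingers measure 114 mm over their backs; the gripper's body (76 mm by 85 mm) begins 54 mm behind the grasp point. The pads swing forward as they close: fully open they stand 13 mm farther back than shut.
Start: joints at [-1.405, 0.342, 1.524, -0, 1.275, -0.146], TCP at [0.161, -0.5, 0.22] pointing down, gripper open.
Joint ranges: [-2.53, 2.53], [-0.77, 2.02], [0.04, 2.7], [-1, 4.14], [0.28, 2.66], [-3.11, 3.11]. Speed limits (rad/s): [2.57, 2.57, 3.14, 3.14, 3.14, 3.14].

## Interface

Orientations are given as a unit quaternion [x, y, z, w].
In Python, from workcell import r, command_gripper, optics gives the robot as it stands. The module is installed in compiled form; this text tells all that it offers. Calls block until the motion is done:
- r.reach(position, orientation): joint-space move of the TCP to a pose.
- r.move_straight(position, orientation=None, speed=0.15, max_force=None): straight line of the TCP; orientation=None keeps the orientation; speed is the mean speed in m/s. With max_force (N) it stops when the force on the tool has changed by that much, and returns True; else False.
- r.movej(angles): joint-space move.
- command_gripper(opening, force=None): finger opening in m; force is the grip in N (None keeps the last); returns when the fingers have stopped.
- r.hold(seconds).
- r.solve_ik(position, orientation): joint angles nearest the present ones, or None.
- r.read_state(): the state.
- optics.get_image(name): name is "scene" or "top" or "wrist"; returns (picture, depth): 480x640x3 uint8, red, green, blue; 480x640 float32, m along the optical axis (not along the pixel's ray), 0 where there is no reading.
- optics.camera_model(name): a dict with "K" (3x3 intrinsics, pixels), "k1" (the pictures are not rectified: a ray, as slopes to the right and down, at radius r is drawn at 1 + k1 r^2 times it, then the intrinsics apply), "R" (3x3) and "t" (3): a world point X has camera coordinates R X + t; the wrist camera has in their place "tool_from_camera" (4x4, takes a point from camera to tool coordinates, whose origin is the TCP and whose axes are the flange's). Camera axes: x right, y down, z forward; pixel columns grow to the right and rows downward; lengths in m; the calibration is good to about 2 mm. A picture is of the moment at which its call begins: read the wrist's pose just before it. camera_model takes no time and is no camera call.
A pose or a line that the arm cannot do raises r.PlanningError and nothing moves.
- r.finish_job(): hands the job in, once; it reports no verdict.
The state is a dict: "time_s": time; "joint_positions": joint angles; "dq": joint speeds; "tau": joint torques, N m; "eef_pos": TCP position; "eef_rot": TCP orientation; "contact_force": force on the tool from outside, world axes, zero at the start; "torque": the same for the moment, N m; "grip_width": finger opening in m.
Only numpy, scipy, OpenCV 4.12 (cv2) and the standard library are available. Lean on these libraries where they do the work, as an engineer would, in place of code of your own. Each camera call takes 0.05 s, during which the arm holds its last target. There are 200 camera calls.

## Working session

There is one attempt and no reset: what is moved stays moved. The work goes in short steps, each a Python script; the robot and the scene stay as the last script left them, time stands still between calls to the robot, and variables do not carry over. Pictures are saved under pics/ and viewed, about 12 in all and at most 16, crops included, and the job is handed in when it is done.

```bash
mkdir -p pics; ls; cat > h.py <<'E'
import numpy as np, cv2
from scipy.spatial.transform import Rotation as Ro
from workcell import r, command_gripper, optics
def snap(n):
    s=r.read_state(); img,d=optics.get_image(n); m=optics.camera_model(n)
    if n=="wrist":
        T=np.eye(4);T[:3,:3]=Ro.from_quat(s["eef_rot"]).as_matrix();T[:3,3]=s["eef_pos"]
        C=T@np.array(m["tool_from_camera"])
    else:
        C=np.eye(4);R=np.array(m["R"]);C[:3,:3]=R.T;C[:3,3]=-R.T@np.array(m["t"])
    return img,d,np.array(m["K"]),m["k1"],C
def slopes(uv,K,k1):
    uv=np.atleast_2d(uv).astype(float); p=(uv-K[[0,1],[2,2]])/K[[0,1],[0,1]]
    q=p.copy()
    for _ in range(10): q=p/(1+k1*(q**2).sum(1,keepdims=True))
    return q
def onplane(uv,z,S):
    _,_,K,k1,C=S; q=slopes(uv,K,k1); d=np.c_[q,np.ones(len(q))]@C[:3,:3].T; o=C[:3,3]
    return o+d*((z-o[2])/d[:,2])[:,None]
def cloud(S):
    _,d,K,k1,C=S; v,u=np.mgrid[:480,:640]; q=slopes(np.c_[u.ravel(),v.ravel()],K,k1)
    P=np.c_[q,np.ones(len(q))]*d.reshape(-1,1)
    return (P@C[:3,:3].T+C[:3,3]).reshape(480,640,3)
def proj(X,S):
    _,_,K,k1,C=S; P=(np.atleast_2d(X)-C[:3,3])@C[:3,:3]; q=P[:,:2]/P[:,2:]
    q=q*(1+k1*(q**2).sum(1,keepdims=True)); return q*K[[0,1],[0,1]]+K[[0,1],[2,2]]
def save(S,n): cv2.imwrite(f"pics/{n}.png",cv2.cvtColor(S[0],cv2.COLOR_RGB2BGR))
def down(yaw):  # tool z down, tool y (jaw axis) at world angle yaw
    y=np.array([np.cos(yaw),np.sin(yaw),0]);z=np.array([0,0,-1.]);x=np.cross(y,z)
    return Ro.from_matrix(np.c_[x,y,z]).as_quat()
E
python3 - <<'E'
from h import *
for n in("top","scene"):
    S=snap(n);save(S,n+"0");np.savez(n+"0.npz",img=S[0],d=S[1],C=S[4],K=S[2],k1=S[3]);print(n,S[4].round(3),S[2],S[3])
s=r.read_state();print(s,down(np.pi/2))
E
```

```text
pics
top [[ 0.141 -0.969  0.202  0.345]
 [-0.99  -0.139  0.024  0.084]
 [ 0.004 -0.203 -0.979  1.09 ]
 [ 0.     0.     0.     1.   ]] [[452.03503919   0.         314.30704869]
 [  0.         452.03503919 239.18311603]
 [  0.           0.           1.        ]] -0.06289193570592566
scene [[ 0.27   0.829 -0.489  1.181]
 [ 0.963 -0.229  0.144 -0.115]
 [ 0.007 -0.51  -0.86   1.217]
 [ 0.     0.     0.     1.   ]] [[532.18372664   0.         328.33456805]
 [  0.         532.18372664 232.18497386]
 [  0.           0.           1.        ]] -0.03160349048875214
{'time_s': 0.1, 'joint_positions': array([-1.40499327e+00,  3.42651380e-01,  1.52494671e+00, -3.73974984e-05,
        1.27536789e+00, -1.46019389e-01]), 'dq': array([-0.00048636, -0.00154394, -0.00236777,  0.00118795,  0.00029753,
       -0.00019995]), 'tau': array([ 2.39781933e-03, -4.34447765e+01, -2.46489108e+01,  2.42527176e-05,
        4.65892590e-03, -2.72231944e-06]), 'eef_pos': array([ 0.16100419, -0.49930696,  0.21898752]), 'eef_rot': array([ 9.87869366e-01,  1.55285688e-01, -2.46763224e-05, -6.86454721e-04]), 'contact_force': array([ 0.33969162,  0.43465738, -0.27595238]), 'torque': array([-0.02477531,  0.00678392, -0.0049448 ]), 'grip_width': 0.08505199590394456} [3.061617e-17 1.000000e+00 0.000000e+00 0.000000e+00]
```

View pics/top0.png

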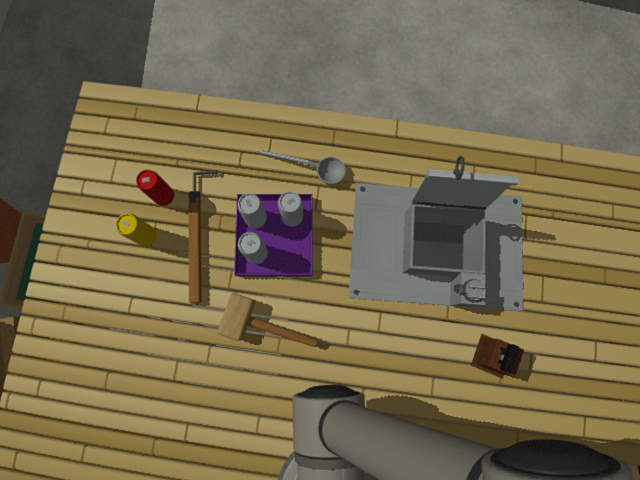

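View pics/scene0.png

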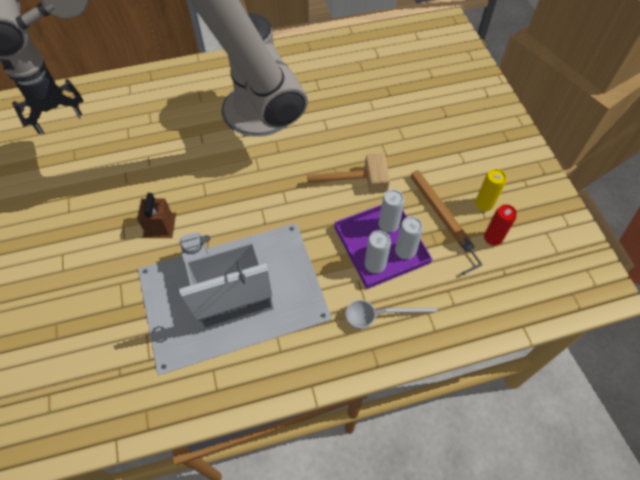

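The top view shows three cans at about (250,207), (291,207) and (252,247). The pole lies along (195,250) with its hook at (205,175), the chute is at (448,240), the ring eye at (459,167), the lock at (471,290) and the key at (510,358). The red and yellow cans are the look-alikes. Next I'll measure with the depth data.

```bash
cat > m.py <<'E'
from h import *
def load(n):
    z=np.load(n+".npz");return z["img"],z["d"],z["K"],float(z["k1"]),z["C"]
def rect(P): 
    (c,s,a)=cv2.minAreaRect((P[:,:2]*1000).astype(np.float32));return np.round(c,1),np.round(s,1),round(a,2)
E
python3 - <<'E'
from m import *
for n in("top0","scene0"):
    S=load(n);X=cloud(S);hsv=cv2.cvtColor(S[0],cv2.COLOR_RGB2HSV);H,Sa,V=[hsv[...,i].astype(int) for i in range(3)]
    print(n)
    pur=(H>125)&(H<160)&(Sa>100);P=X[pur];print("purple",rect(P),P[:,2].min(),P[:,2].max())
    x,y,z=X[...,0],X[...,1],X[...,2]
    # cans tops
    m=(z>.125)&(z<.15)&(Sa<60)&(y>0.05)&(x>0.25)
    k,l,st,c=cv2.connectedComponentsWithStats(m.astype(np.uint8))
    for i in range(1,k):
        if st[i,4]>30:
            Q=X[l==i];print("top",c[i].round(),st[i,4],rect(Q),np.median(Q[:,2]), onplane(c[i],0.138,S).round(4))
    m=(z>.084)&(z<.096)&(x>.3)&(y<0)&(Sa<60)
    k,l,st,c=cv2.connectedComponentsWithStats(m.astype(np.uint8))
    for i in range(1,k):
        if st[i,4]>30: print("rim",c[i].round(),st[i],rect(X[l==i]))
    m=(z>.10)&(x>.35)&(y<0)&(Sa<60)
    k,l,st,c=cv2.connectedComponentsWithStats(m.astype(np.uint8))
    for i in range(1,k):
        if st[i,4]>30: Q=X[l==i];print("hi",c[i].round(),st[i],rect(Q),Q.min(0).round(3),Q.max(0).round(3),Q.mean(0).round(3))
    m=(V<60)&(z>.08)&(y<0)&(x>.3)
    k,l,st,c=cv2.connectedComponentsWithStats(m.astype(np.uint8))
    for i in range(1,k):
        if st[i,4]>30: print("black",c[i].round(),st[i],rect(X[l==i]),np.percentile(X[l==i][:,2],[5,50,95]))
    m=(H<20)&(Sa>120)&(V>60)&(z>.006)&(z<.05)&(x>.2)
    k,l,st,c=cv2.connectedComponentsWithStats(m.astype(np.uint8))
    for i in range(1,k):
        if st[i,4]>80: print("wood",c[i].round(),st[i],rect(X[l==i]),np.percentile(X[l==i][:,2],[5,50,95]))
    m=(abs(z-.003)<.004)&(x>.2)&(Sa<50)&(y<.1)
    k,l,st,c=cv2.connectedComponentsWithStats(m.astype(np.uint8))
    for i in range(1,k):
        if st[i,4]>800: print("deck",c[i].round(),st[i],rect(X[l==i]))
img=load("top0")[0]
a=cv2.resize(img[140:320,340:540],None,fx=3.9,fy=3,interpolation=cv2.INTER_CUBIC)
cv2.imwrite("pics/c1.png",cv2.cvtColor(cv2.resize(img[145:315,400:540],None,fx=3.5,fy=3.5,interpolation=cv2.INTER_CUBIC),cv2.COLOR_RGB2BGR))
E
```

```text
top0
purple (array([444.2,  19.3]), array([717.4, 266.6]), 57.69) -0.009026346477172709 1.0895616016702057
top [249. 205.] 426 (array([598.8, 261. ]), array([49.5, 48.6]), 82.68) 0.13357587662849785 [[0.5973 0.2599 0.138 ]]
top [290. 203.] 427 (array([615.1, 173.3]), array([48., 51.]), 8.42) 0.133637524343858 [[0.6138 0.1724 0.138 ]]
top [250. 244.] 445 (array([512.4, 244.4]), array([48.3, 51. ]), 38.66) 0.13348732140487019 [[0.511  0.2432 0.138 ]]
rim [454. 244.] [410 202  76  82 982] (array([ 587.6, -192.2]), array([183. , 171.3]), 4.15)
rim [471. 300.] [461 293  24  12 148] (array([ 465.5, -259. ]), array([54.2, 20.7]), 86.55)
hi [462. 187.] [ 411  156  108   52 2864] (array([ 690.2, -185.7]), array([ 41.3, 179.3]), 0.83) [ 0.669 -0.275  0.1  ] [ 0.71  -0.096  0.303] [ 0.682 -0.183  0.195]
hi [473. 289.] [454 280  31  20 388] (array([ 482.8, -245.4]), array([43.1, 65.5]), 16.93) [ 0.465 -0.279  0.1  ] [ 0.508 -0.211  0.115] [ 0.486 -0.251  0.107]
hi [512. 352.] [506 345  12  14  89] (array([ 362.4, -346.3]), array([13.2, 28.8]), 72.1) [ 0.35  -0.356  0.102] [ 0.377 -0.336  0.119] 
[... 2261 characters left out ...]
rray([ 753.4, -250.7]), array([896.7,  53.1]), 14.2) [0.08185629 0.10115952 0.11732545]
wood [337. 176.] [307 169  61  14 463] (array([340.3, 157.8]), array([170.3,  42.8]), 88.56) [0.02366593 0.03396365 0.0403762 ]
wood [439. 206.] [411 171  59  73 934] (array([499.5, 396.9]), array([253.3,  31.9]), 11.48) [0.00945886 0.02356695 0.02878835]
wood [168. 221.] [164 206   9  32 131] (array([ 358.9, -314.6]), array([ 8.5, 76.2]), 78.08) [0.00728359 0.02708267 0.04725158]
wood [492. 239.] [483 228  23  18 179] (array([636. , 487.9]), array([52.5, 26.4]), 40.6) [0.00934491 0.03014864 0.04746647]
deck [231. 303.] [  138   223   194   152 11033] (array([ 594.8, -190.9]), array([293.5, 425.8]), 3.45)
```

View pics/c1.png

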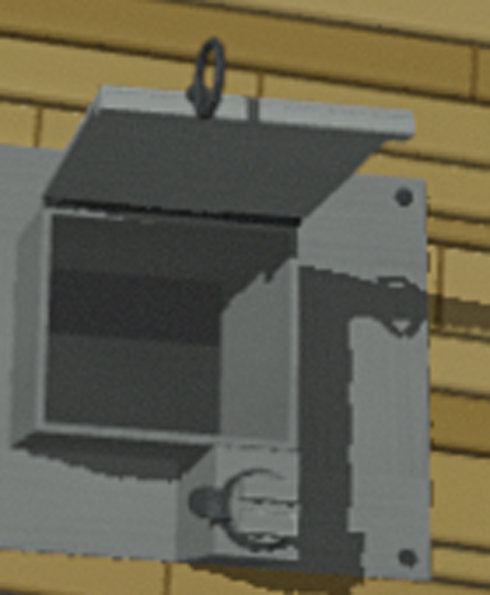

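```bash
cat >> h.py <<'E'
def pick_q(pos,yaw):
    "quat for the jaw axis at yaw (mod pi), the one nearer the present joints"
    q0=r.read_state()["joint_positions"];best=None
    for y in(yaw,yaw+np.pi):
        q=r.solve_ik(pos,down(y))
        if q is not None:
            c=abs(np.array(q)-q0).max()
            if best is None or c<best[0]: best=(c,down(y))
    assert best is not None,("no ik",pos,yaw)
    return best[1]
def cans():
    out={}
    for n in("top","scene"):
        S=snap(n);X=cloud(S);x,y,z=X[...,0],X[...,1],X[...,2]
        sa=cv2.cvtColor(S[0],cv2.COLOR_RGB2HSV)[...,1]
        m=(z>.125)&(z<.15)&(sa<60)&(y>.08)&(y<.36)&(x>.4)&(x<.75)
        k,l,st,c=cv2.connectedComponentsWithStats(m.astype(np.uint8)); L=[]
        for i in range(1,k):
            if st[i,4]>120:
                (cc,s,a)=cv2.minAreaRect((X[l==i][:,:2]*1000).astype(np.float32));L.append((round(cc[0]),round(cc[1]),round(min(s))))
        out[n]=L
    return out
E
python3 - <<'E'
from m import *
F=[]
for n in("top0","scene0"):
    S=load(n);X=cloud(S);x,y,z=X[...,0],X[...,1],X[...,2]
    ok=S[1]>0
    m=ok&(z>.11)&(z<.25)&(x>.64)&(x<.73)&(y<-.11)&(y>-.26)
    P=X[m];c=P.mean(0);
    A=np.linalg.lstsq(np.c_[P[:,1:],np.ones(len(P))],P[:,0],rcond=None)[0];res=P[:,0]-np.c_[P[:,1:],np.ones(len(P))]@A
    print(n,"plane x = a y + b z + c",A,res.std(),"yaw deg",np.degrees(np.arctan(-A[0])),"lean",np.degrees(np.arctan(A[1])), "x at hinge z.093,y-.19:",A@[-.19,.093,1])
    m=ok&(z>.0885)&(z<.095)&(x>.5)&(x<.70)&(y<-.08)&(y>-.3);print("rim",rect(X[m]))
    m=ok&(z>.0)&(z<.085)&(x>.52)&(x<.66)&(y<-.08)&(y>-.3);
    m=ok&(z>.283)&(z<.32)&(x>.6)&(x<.8)&(y<-.08)&(y>-.3)
    k,l,st,cc=cv2.connectedComponentsWithStats(m.astype(np.uint8))
    for i in range(1,k):
        if st[i,4]>5: Q=X[l==i];print("eye?",st[i,4],Q.mean(0).round(4),Q.min(0).round(3),Q.max(0).round(3))
    sa=cv2.cvtColor(S[0],cv2.COLOR_RGB2HSV);m=ok&(sa[...,0]>125)&(sa[...,0]<160)&(sa[...,1]>100)&(x>.35)&(x<.8)&(y>.05)&(y<.4);print("tray",rect(X[m]))
r.move_straight([.161,-.5,.34]);
r.reach([.3,.35,.34],pick_q([.3,.35,.34],1.7)); print(cans()); print(r.read_state()["time_s"])
E
```

```text
top0 plane x = a y + b z + c [-0.06490976  0.06982068  0.65731383] 0.0018878496359196492 yaw deg 3.7138450821379685 lean 3.9939488063774347 x at hinge z.093,y-.19: 0.6761400051852641
rim (array([ 587.2, -191.2]), array([180.4, 170.5]), 3.72)
eye? 64 [ 0.6858 -0.1507  0.2947] [ 0.669 -0.155  0.283] [ 0.713 -0.147  0.303]
tray (array([562.6, 213.8]), array([200.1, 189.8]), 8.17)
scene0 plane x = a y + b z + c [-0.05867021  0.08877275  0.65888979] 0.0008597979978217045 yaw deg 3.3577065386097567 lean 5.073005929792421 x at hinge z.093,y-.19: 0.6782929993033758
rim (array([ 589. , -191.1]), array([186.8, 171.1]), 3.73)
eye? 57 [ 0.6952 -0.149   0.2958] [ 0.671 -0.152  0.283] [ 0.71  -0.145  0.303]
tray (array([565.5, 210.6]), array([203.9, 185.7]), 8.24)
{'top': [(599, 260, 50), (616, 173, 49), (512, 245, 48)], 'scene': [(516, 246, 49), (602, 262, 49), (619, 175, 49)]}
4.175
```

```bash
cat > can.py <<'E'
from h import *
import sys
CH=np.array([.596,-.191])
def near(p):
    c=cans();print(c); L=[np.array(a[:2])/1000 for v in c.values() for a in v if np.hypot(a[0]-p[0],a[1]-p[1])<40]
    return np.mean(L,0)
def do(guess,yaw):
    p=near(guess);print("can",p)
    h=[*p,.30];q=pick_q(h,yaw);r.reach(h,q)
    r.move_straight([*p,.108],q,speed=.25,max_force=15)
    command_gripper(.045,20);w=r.read_state()["grip_width"];print("grip",w)
    r.move_straight([*p,.30],q,speed=.3)
    h=[*CH,.30];q=pick_q(h,np.pi/2+.063);r.reach(h,q)
    r.move_straight([*CH,.15],q,speed=.25)
    print("w",r.read_state()["grip_width"]);command_gripper(.085);r.hold(.2)
    r.move_straight([*CH,.30],q,speed=.3)
    print(r.read_state()["time_s"],cans())
E
python3 - <<'E'
from can import *
do((617.5,174),.19)
E
```

```text
{'top': [(598, 261, 49), (615, 173, 48), (512, 245, 50)], 'scene': [(515, 247, 51), (603, 263, 49), (618, 174, 49)]}
can [0.6165 0.1735]
grip 0.053417772816777835
w 0.0527046492968464
11.1333 {'top': [(598, 260, 49), (512, 244, 49)], 'scene': [(515, 246, 48), (603, 262, 50)]}
```

```bash
python3 - <<'E'
from can import *
do((513,245),-1.38)
do((600,261),-1.38)
q=down(np.pi/2+.063)
r.reach([.45,.1,.4],pick_q([.45,.1,.4],np.pi/2))
S=snap("top");save(S,"top1");np.savez("top1.npz",img=S[0],d=S[1],C=S[4],K=S[2],k1=S[3])
S=snap("scene");save(S,"sc1");np.savez("scene1.npz",img=S[0],d=S[1],C=S[4],K=S[2],k1=S[3])
E
```

```text
{'top': [(599, 260, 50), (513, 244, 49)], 'scene': [(514, 246, 50), (603, 262, 49)]}
can [0.5135 0.245 ]
grip 0.05312557471623673
w 0.05279081002510988
18.7167 {'top': [(599, 260, 49)], 'scene': [(602, 263, 50)]}
{'top': [(599, 260, 49)], 'scene': [(600, 263, 49)]}
can [0.5995 0.2615]
grip 0.05321457010508815
w 0.05309458373041488
26.3667 {'top': [], 'scene': []}
```

View pics/sc1.png

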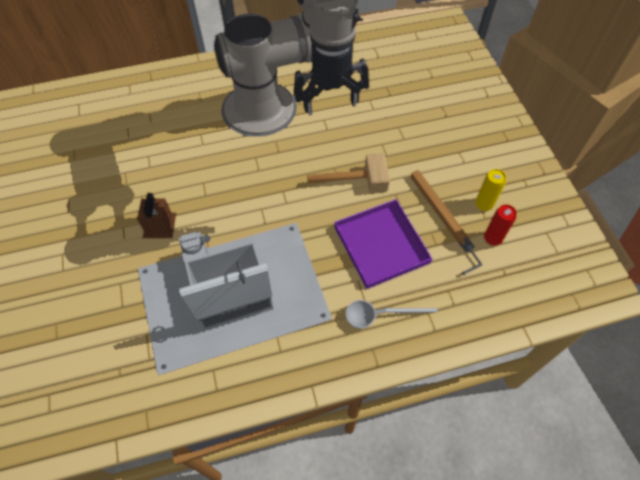

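All the cans are gone, and the pole (438,208) and everything else are where they were. Next I'll look at the pole from close up.

```bash
python3 - <<'E'
from m import *
print(np.array(optics.camera_model("wrist")["tool_from_camera"]).round(3).tolist(), r.tip_extent)
p=[.55,.40,.30];r.reach(p,pick_q(p,np.pi/2+.2))
S=snap("wrist");save(S,"w1");np.savez("w1.npz",img=S[0],d=S[1],C=S[4],K=S[2],k1=S[3])
X=cloud(S);hsv=cv2.cvtColor(S[0],cv2.COLOR_RGB2HSV);x,y,z=X[...,0],X[...,1],X[...,2]
m=(S[1]>0)&(z>.018)&(z<.035)&(y>.3)&(y<.46)&(x>.35)&(x<.8)
k,l,st,c=cv2.connectedComponentsWithStats(m.astype(np.uint8))
for i in range(1,k):
    if st[i,4]>200: print("handle",c[i].round(),st[i],rect(X[l==i]),np.median(X[l==i][:,2]))
m=(S[1]>0)&(z>.007)&(z<.035)&(x>.6)&(x<.75)&(y>.3)&(y<.5)
k,l,st,c=cv2.connectedComponentsWithStats(m.astype(np.uint8))
for i in range(1,k):
    if st[i,4]>50: print("rod",c[i].round(),st[i],rect(X[l==i]),np.median(X[l==i][:,2]))
E
```

```text
[[-0.0, -0.949, -0.316, 0.081], [1.0, -0.001, 0.001, -0.001], [-0.001, -0.316, 0.949, -0.154], [0.0, 0.0, 0.0, 1.0]] 0.025
handle [314. 204.] [ 301   86   27  245 5829] (array([507.4, 398.7]), array([274.4,  26.7]), 11.04) 0.02564222565925789
handle [418. 151.] [407 103  32 113 712] (array([591.2, 303.6]), array([117.8,  16.4]), 4.65) 0.028961448977058712
rod [321.  80.] [ 300   29   74  104 2103] (array([656.5, 418.5]), array([ 56.4, 114.5]), 75.16) 0.02095411082787907
rod [258.  92.] [244  68  20  48 160] (array([623.9, 481.5]), array([45.9, 13.7]), 0.87) 0.023197688733893607
rod [421. 124.] [413 103  26  50 469] (array([625.2, 306.4]), array([49.6, 16.4]), 4.65) 0.028315046366660934
```

View pics/w1.png

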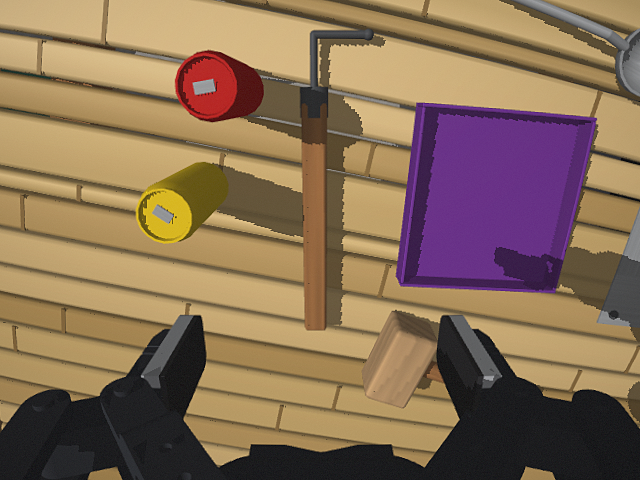

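The wrist view shows the handle's back end at (315,329), the rod corner at (315,34), the ball at (370,34), and the red and yellow cans well to the left.

```bash
python3 - <<'E'
from m import *
S=load("w1")
b=onplane([315,329],.026,S)[0];c=onplane([315,34],.013,S)[0];t=onplane([371,34],.013,S)[0]
f=onplane([[301,200],[327,200],[301,300],[327,300]],.026,S)
print("back",b,"corner",c,"ball",t,"f",f[:,:2],"len",np.hypot(*(c-b)[:2]),np.hypot(*(t-c)[:2]))
d=(c-b)[:2];print("yaw",np.arctan2(d[1],d[0]),"mid",b[:2]+d/np.hypot(*d)*.130, c[:2]-d/np.hypot(*d)*.195)
for q in([209,85],[163,215]): print("can top",onplane(q,.134,S))
E
```

```text
back [0.37539073 0.37145224 0.026     ] corner [0.69096254 0.43361314 0.013     ] ball [0.70207292 0.3794722  0.013     ] f [[0.52603686 0.41615102]
 [0.53146793 0.38904526]
 [0.40985393 0.39467205]
 [0.41576536 0.36523923]] len 0.3216357269318246 0.055269179483186326
yaw 0.19448869427606832 mid [0.50293979 0.39657668] [0.49963895 0.39592648]
can top [[0.62485786 0.49907894 0.134     ]]
can top [[0.51801703 0.5241582  0.134     ]]
```

```bash
python3 - <<'E'
from m import *
yaw=.1945;g=np.array([.501,.3963])+.07*np.array([np.cos(yaw),np.sin(yaw)])
p=[*g,.12];q=pick_q(p,yaw+np.pi/2);command_gripper(.06,30);r.reach(p,q)
print(r.move_straight([*g,.029],q,speed=.06,max_force=8),r.read_state()["eef_pos"])
command_gripper(.015,110);s=r.read_state();print(s["grip_width"],s["eef_pos"],s["contact_force"])
r.move_straight([*g,.40],q,speed=.2)
P=[.45,-.02,.40];Q=pick_q(P,.063+np.pi/2);r.reach(P,Q);print(r.read_state()["grip_width"],r.read_state()["time_s"],Q)
S=snap("wrist");save(S,"w2");np.savez("w2.npz",img=S[0],d=S[1],C=S[4],K=S[2],k1=S[3])
S=snap("scene");save(S,"sc2");np.savez("scene2.npz",img=S[0],d=S[1],C=S[4],K=S[2],k1=S[3])
E
```

```text
False [0.56990325 0.40997456 0.02949065]
0.015042550528498759 [0.56966393 0.40983785 0.02901377] [ 0.81128234 -0.07344008  0.49490502]
0.014902454381170523 36.1 [0.99950392 0.03149479 0.         0.        ]
```

View pics/w2.png

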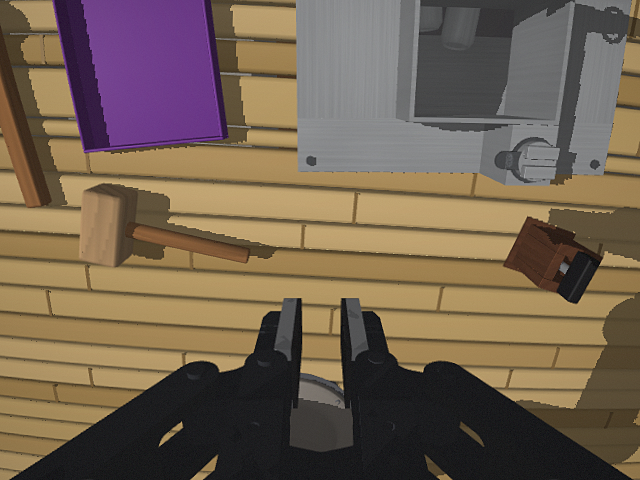

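The gripper closed on nothing. The pole's back end is now near (40,205) in the picture, so it was knocked aside. I'll measure it again.

```bash
python3 - <<'E'
from m import *
p=[.55,.40,.30];command_gripper(.085);r.reach(p,pick_q(p,np.pi/2+.2))
S=snap("wrist");save(S,"w3");np.savez("w3.npz",img=S[0],d=S[1],C=S[4],K=S[2],k1=S[3])
X=cloud(S);x,y,z=X[...,0],X[...,1],X[...,2]
m=(S[1]>0)&(z>.018)&(z<.035)&(y>.3)&(y<.5)&(x>.35)&(x<.64)
k,l,st,c=cv2.connectedComponentsWithStats(m.astype(np.uint8))
for i in range(1,k):
    if st[i,4]>1000: print("handle",c[i].round(),st[i],rect(X[l==i]),np.median(X[l==i][:,2]))
E
```

```text
handle [314. 205.] [ 301   87   27  244 5781] (array([506.7, 398.5]), array([273.8,  26.7]), 11.04) 0.025623642889130327
```

View pics/w3.png

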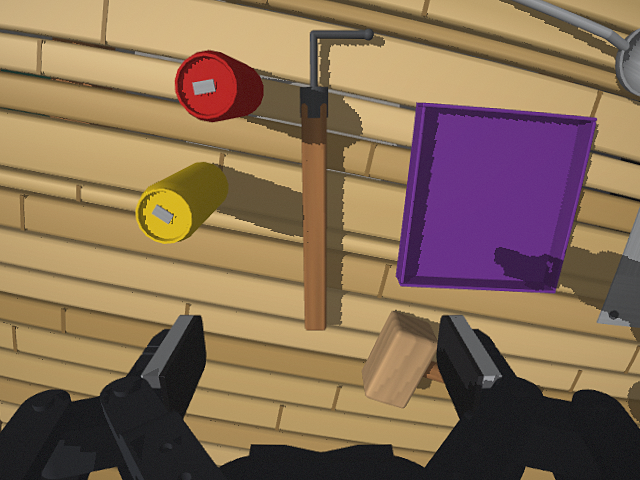

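The pole hasn't moved, so the fingers must have closed beside or above it. I'll go down again and look before closing.

```bash
python3 - <<'E'
from m import *
yaw=.1945;g=np.array([.501,.3963])+.07*np.array([np.cos(yaw),np.sin(yaw)])
p=[*g,.12];q=pick_q(p,yaw+np.pi/2);command_gripper(.06,30);r.reach(p,q)
print(r.move_straight([*g,.029],q,speed=.06,max_force=8),r.read_state()["eef_pos"],r.read_state()["grip_width"])
S=snap("wrist");A=S[0]
command_gripper(.03,30);B=snap("wrist")[0];print(r.read_state()["grip_width"])
save([np.hstack([cv2.resize(i[180:,:],(400,188)) for i in(A,B)])],"w4")
a=np.hstack([i[150:450,160:480] for i in (A,B)]);save([a],"w4")
E
```

```text
False [0.56992876 0.40996953 0.02947367] 0.06020391821214276
0.030215054389408583
```

View pics/w4.png

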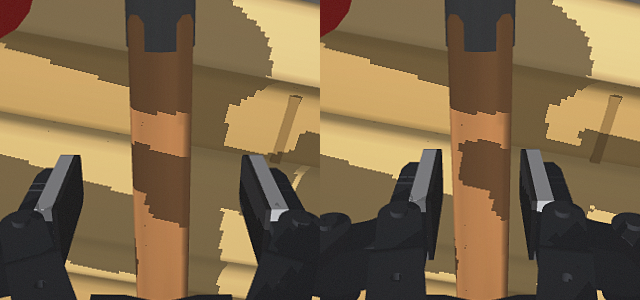

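```bash
python3 - <<'E'
from m import *
s=r.read_state();p=np.array(s["eef_pos"])
for w in(.026,.022,.018):
    command_gripper(w,60);s=r.read_state();print(w,s["grip_width"],s["eef_pos"],s["contact_force"].round(2))
S=snap("wrist");A=S[0];
X=cloud(S);m=(X[...,2]>.015)&(X[...,2]<.04);print(rect(X[m&(X[...,1]>.35)&(X[...,1]<.45)&(X[...,0]>.6)&(X[...,0]<.66)]))
r.move_straight([p[0],p[1],.12],speed=.1);B=snap("wrist")[0];print(r.read_state()["grip_width"])
a=np.hstack([i[150:450,160:480] for i in (A,B)]);save([a],"w5")
E
```

```text
0.026 0.025758397658090904 [0.56966318 0.40980664 0.028969  ] [-0.46 -0.54 -0.12]
0.022 0.02207293851652291 [0.56967786 0.40982992 0.02899808] [ 0.31 -0.21 -0.41]
0.018 0.017835389712496996 [0.56969583 0.40982428 0.02900247] [-0.41 -0.63  0.11]
(array([629. , 423.1]), array([64.1, 28.6]), 11.19)
0.01789842856732168
```

View pics/w5.png

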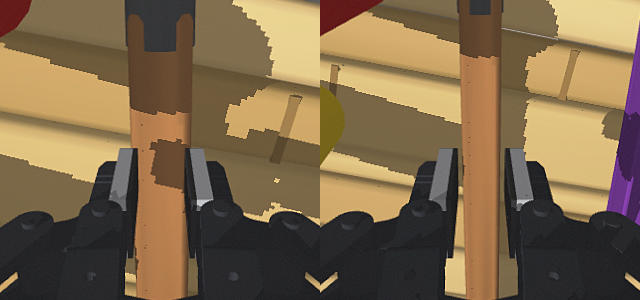

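```bash
python3 - <<'E'
from m import *
S=snap("wrist");s=r.read_state();X=cloud(S);print(S[2][0,0])
for row in(302,310,330,350,380):
    print(row,[(c,S[1][row,c].round(3),X[row,c].round(3)) for c in(285,295,320,340,350)])
print(s["eef_pos"],s["grip_width"])
T=(X-s["eef_pos"])@Ro.from_quat(s["eef_rot"]).as_matrix()
m=(S[1]>0)&(S[1]<.215)&(abs(T[...,1])<.04);v,u=np.where(m);print(T[m].max(0),T[m].min(0),v.min())
for y in np.unique(v)[:60:6]: 
    k=m[y];print(y,np.where(k)[0][[0,-1]],T[y][k][:,2].max().round(4),T[y][k][:,0].mean().round(4),np.abs(T[y][k][:,1]).min().round(4))
E
```

```text
413.83668720499253
302 [(285, np.float32(0.151), array([0.577, 0.425, 0.138])), (295, np.float32(0.151), array([0.578, 0.422, 0.138])), (320, np.float32(0.275), array([0.522, 0.402, 0.026])), (340, np.float32(0.305), array([ 0.511,  0.385, -0.001])), (350, np.float32(0.151), array([0.582, 0.402, 0.137]))]
310 [(285, np.float32(0.146), array([0.577, 0.425, 0.143])), (295, np.float32(0.146), array([0.577, 0.421, 0.142])), (320, np.float32(0.279), array([0.516, 0.4  , 0.025])), (340, np.float32(0.307), array([ 0.505,  0.383, -0.001])), (350, np.float32(0.145), array([0.582, 0.403, 0.144]))]
330 [(285, np.float32(0.133), array([0.577, 0.424, 0.156])), (295, np.float32(0.147), array([0.57 , 0.42 , 0.145])), (320, np.float32(0.284), array([0.5  , 0.397, 0.025])), (340, np.float32(0.315), array([ 0.487,  0.379, -0.003])), (350, np.float32(0.132), array([0.582, 0.404, 0.158]))]
350 [(285, np.float32(0.123), array([0.577, 0.423, 0.167])), (295, np.float32(0.142), array([0.567, 0.419, 0.151])), (320, np.float32(0.288), array([0.485, 0.394, 0.025])), (340, np.float32(0.321), array([ 0.469,  0.375, -0.003])), (350, np.float32(0.126), array([0.579, 0.403, 0.165]))]
380 [(285, np.float32(0.0), array([0.649, 0.426, 0.273])), (295, np.float32(0.14), array([0.558, 0.417, 0.156])), (320, np.float32(0.296), array([0.46 , 0.389, 0.025])), (340, np.float32(0.327), array([ 0.443,  0.37 , -0.001])), (350, np.float32(0.126), array([0.57 , 0.402, 0.167]))]
[0.56926491 0.40958978 0.11890028] 0.017870051203085286
[ 0.01830762  0.03999828 -0.01106487] [-0.01352741 -0.03999891 -0.10051013] 298
298 [279 362] -0.0136 0.0104 0.0081
304 [278 363] -0.012 0.0103 0.008
310 [278 364] -0.0128 0.0101 0.008
316 [261 381] -0.0131 0.0085 0.008
322 [258 384] -0.0147 0.0083 0.0079
328 [256 386] -0.0149 0.008 0.008
334 [254 388] -0.0157 0.0081 0.008
340 [252 390] -0.0162 0.008 0.008
346 [250 392] -0.017 0.0078 0.008
352 [249 393] -0.0241 0.01 0.008
```

The wrist depth puts the fingertips about 36 mm short of the stated tip extent. That explains the miss, since the fingers closed above the handle. I'll check it with a guarded descent to the bench.

```bash
python3 - <<'E'
from m import *
yaw=.1945;g=np.array([.501,.3963])+.07*np.array([np.cos(yaw),np.sin(yaw)])
q=pick_q([*g,.1],yaw+np.pi/2);command_gripper(.05,30)
r.move_straight([*g,.03],q,speed=.1)
print(r.move_straight([*g,-.02],q,speed=.02,max_force=5),r.read_state()["eef_pos"],r.read_state()["contact_force"])
E
```

```text
True [ 0.56967821  0.40982637 -0.01461392] [-0.30271028 -0.65155893  3.89520186]
```

Confirmed: the tips touch the bench at TCP z = -0.0145. I'll raise the gripper a little, so the fingers can swing forward as they close, and grip.

```bash
python3 - <<'E'
from m import *
s=r.read_state();p=np.array(s["eef_pos"])
r.move_straight([p[0],p[1],-.007],speed=.03)
command_gripper(.015,110);s=r.read_state();print(s["grip_width"],s["eef_pos"],s["contact_force"])
r.move_straight([p[0],p[1],.03],speed=.05);print(r.read_state()["grip_width"],r.read_state()["contact_force"])
r.move_straight([p[0],p[1],.40],speed=.2)
P=[.45,-.02,.40];Q=pick_q(P,.063+np.pi/2);r.reach(P,Q);s=r.read_state();print(s["grip_width"],s["time_s"],Q,s["contact_force"],s["eef_pos"])
for n in("wrist","scene","top"):
    S=snap(n);save(S,n+"2");np.savez(n+"2.npz",img=S[0],d=S[1],C=S[4],K=S[2],k1=S[3])
E
```

```text
0.0231851194693504 [ 0.56977756  0.40987765 -0.00681929] [ 0.05679041 -0.03936001  3.36747315]
0.02388233899081321 [ 0.1458106   0.59396587 -1.55189966]
0.023708751163701875 52.4583 [0.99950392 0.03149479 0.         0.        ] [-0.04608285  0.28453699 -0.72243077] [ 0.45053531 -0.01957343  0.40003832]
```

View pics/wrist2.png

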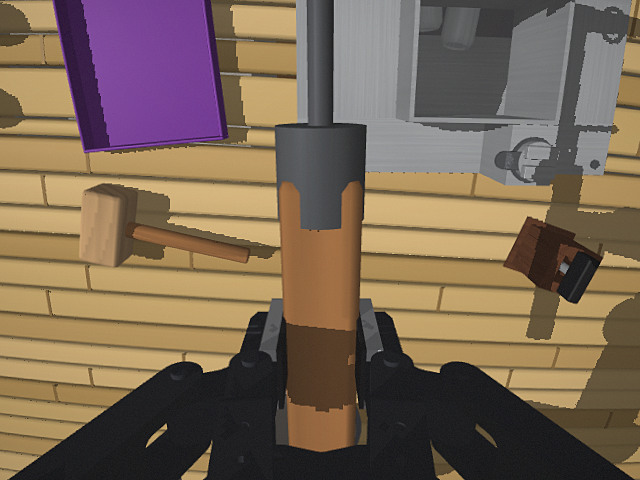

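The pole is held. I'll check the hook's actual place in the fixed cameras' depth data.

```bash
python3 - <<'E'
from m import *
T=np.array([.4505,-.0196,.400]);a=.063;E=np.array([[np.cos(a),np.sin(a),0],[-np.sin(a),np.cos(a),0],[0,0,1]])
for n in("scene2","top2"):
    S=load(n);X=cloud(S);L=(X-T)@E.T
    m=(S[1]>0)&(L[...,0]>.02)&(L[...,0]<.16)&(abs(L[...,1])<.09)&(L[...,2]>-.06)&(L[...,2]<.1)
    for lo,hi in((.02,.05),(.07,.085),(.085,.1),(.1,.115),(.115,.14)):
        k=m&(L[...,0]>lo)&(L[...,0]<hi);P=L[k]
        if len(P): print(n,lo,len(P),P.mean(0).round(4),P.min(0).round(3),P.max(0).round(3))
    k=m&(L[...,1]<-.015)&(L[...,1]>-.08)&(L[...,0]>.09);P=L[k]
    if len(P): print("bar",len(P),P.mean(0).round(4),P.min(0).round(3),P.max(0).round(3), X[k].mean(0).round(4))
    # eye and flap again
    x,y,z=X[...,0],X[...,1],X[...,2];k=(S[1]>0)&(z>.27)&(z<.32)&(x>.6)&(x<.78)&(y<-.11)&(y>-.2);print("eye",k.sum(),X[k].mean(0).round(4),X[k].min(0).round(3),X[k].max(0).round(3))
E
```

```text
scene2 0.02 168 [0.0348 0.0001 0.0313] [ 0.02  -0.012  0.011] [0.05  0.015 0.087]
scene2 0.07 133 [0.0745 0.0014 0.023 ] [ 0.07  -0.012  0.005] [0.085 0.016 0.037]
scene2 0.085 27 [0.0928 0.002  0.0222] [ 0.085 -0.002  0.019] [0.1   0.006 0.026]
scene2 0.1 23 [0.1072 0.002  0.0225] [ 0.1   -0.002  0.019] [0.114 0.006 0.025]
scene2 0.115 160 [ 0.1254 -0.0242  0.0224] [ 0.115 -0.057  0.015] [0.132 0.006 0.027]
bar 99 [ 0.1262 -0.0371  0.0224] [ 0.12  -0.057  0.015] [ 0.132 -0.015  0.027] [ 0.5788 -0.0487  0.4224]
eye 69 [ 0.6978 -0.1488  0.2932] [ 0.673 -0.152  0.274] [ 0.712 -0.145  0.306]
eye 51 [ 0.6976 -0.1498  0.2919] [ 0.68  -0.154  0.271] [ 0.712 -0.147  0.302]
```

```bash
cat > hk.py <<'E'
from m import *
a=.063;ex=np.array([np.cos(a),np.sin(a),0]);ey=np.array([-np.sin(a),np.cos(a),0]);ez=np.array([0,0,1.])
EYE=np.array([.691,-.149,.281]);TH0=1.65;HNG=EYE-.186*(-np.cos(TH0)*ex+np.sin(TH0)*ez)
Q=down(a+np.pi/2)
def tcp(h): return np.asarray(h)-.126*ex+.03*ey-.020*ez
E
python3 - <<'E'
from hk import *
print(HNG)
# feasibility of the arc
for th in np.linspace(1.65,0,12):
    for rr in(.186,):
        p=tcp(HNG+rr*(-np.cos(th)*ex+np.sin(th)*ez)); 
        if r.solve_ik(p,Q) is None: print("no ik",th,p)
s=r.read_state();t=tcp(EYE+.085*ey)
r.move_straight([t[0],t[1],.40],Q,speed=.2)
r.move_straight(t,Q,speed=.15)
print(r.move_straight(tcp(EYE),Q,speed=.04,max_force=4),r.read_state()["contact_force"],r.read_state()["eef_pos"],tcp(EYE))
for n in("scene","top"):
    S=snap(n);save(S,n+"3");np.savez(n+"3.npz",img=S[0],d=S[1],C=S[4],K=S[2],k1=S[3])
A,B=load("scene3"),load("top3");u=proj(EYE,A)[0].astype(int);v=proj(EYE,B)[0].astype(int);print(u,v)
c=lambda S,u:cv2.resize(S[0][u[1]-45:u[1]+45,u[0]-45:u[0]+45],(400,400),interpolation=cv2.INTER_CUBIC)
save([np.hstack([c(A,u),c(B,v)])],"ins")
E
```

```text
[ 0.67631271 -0.14992653  0.0955831 ]
False [ 0.32116655 -0.09718252 -1.59156678] [ 0.56337578 -0.12683547  0.26103415] [ 0.56336121 -0.12699227  0.261     ]
[240 272] [458 166]
```

View pics/ins.png

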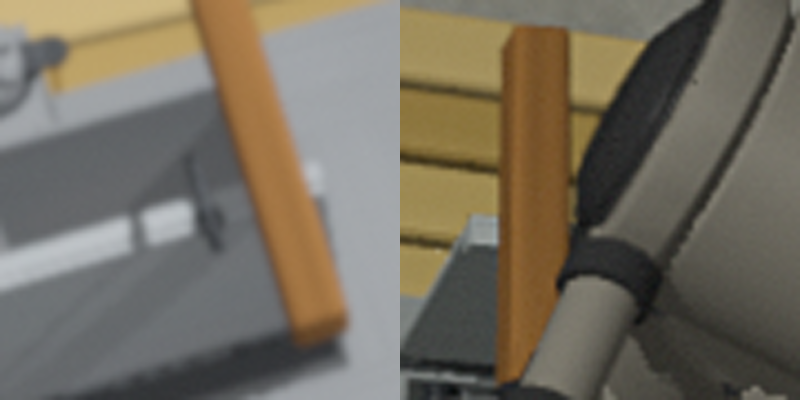

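View pics/scene3.png

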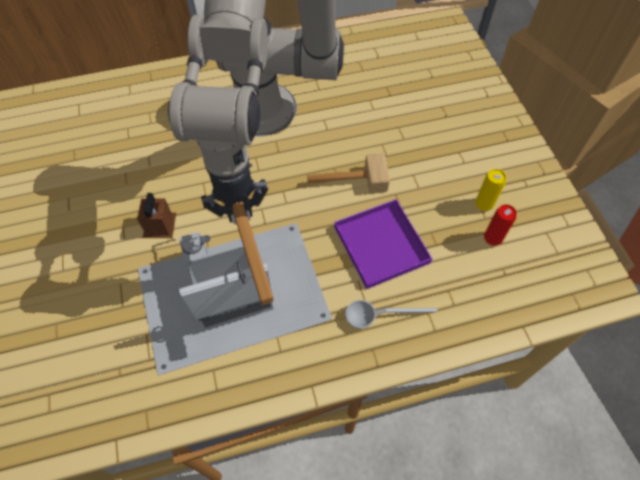

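The pole points the wrong way. My fixed quaternion was the half-turn variant, so its tail is over the flap at about (265,295), and nothing has been touched. I'll lift, turn it back and insert again.

```bash
sed -i 's/^Q=.*/Q=np.array([0.99950392,0.03149479,0,0])/' hk.py; python3 - <<'E'
from hk import *
s=r.read_state();p=s["eef_pos"]
r.move_straight([p[0],p[1],.40],speed=.15)
P=[.45,-.02,.40];r.reach(P,Q);s=r.read_state();print(s["eef_rot"],s["grip_width"],s["contact_force"],s["joint_positions"].round(2),s["time_s"])
def chk(n):
    S=snap(n);X=cloud(S);T=np.array(s["eef_pos"]);L=(X-T)@np.c_[ex,ey,ez]
    k=(S[1]>0)&(L[...,1]<-.015)&(L[...,1]>-.08)&(L[...,0]>.09)&(L[...,0]<.16)&(abs(L[...,2])<.08);P=L[k]
    if len(P): print("bar",len(P),P.mean(0).round(4),P.min(0).round(3),P.max(0).round(3))
    x,y,z=X[...,0],X[...,1],X[...,2];k=(S[1]>0)&(z>.27)&(z<.32)&(x>.6)&(x<.78)&(y<-.11)&(y>-.2);print("eye",k.sum(),X[k].mean(0).round(4),X[k].min(0).round(3),X[k].max(0).round(3))
chk("scene")
for th in np.linspace(1.65,0,12):
    p=tcp(HNG+.186*(-np.cos(th)*ex+np.sin(th)*ez)); 
    if r.solve_ik(p,Q) is None: print("no ik",th,p)
t=tcp(EYE+.085*ey)
r.move_straight([t[0],t[1],.40],Q,speed=.2)
r.move_straight(t,Q,speed=.15)
print(r.move_straight(tcp(EYE),Q,speed=.04,max_force=4),r.read_state()["contact_force"],r.read_state()["eef_pos"],tcp(EYE))
for n in("scene","wrist"):
    S=snap(n);save(S,n+"4");np.savez(n+"4.npz",img=S[0],d=S[1],C=S[4],K=S[2],k1=S[3])
A,B=load("scene4"),load("wrist4");u=proj(EYE,A)[0].astype(int);v=proj(EYE,B)[0].astype(int);print(u,v)
c=lambda S,u:cv2.resize(S[0][max(0,u[1]-45):u[1]+45,u[0]-45:u[0]+45],(400,400),interpolation=cv2.INTER_CUBIC)
save([np.hstack([c(A,u),cv2.resize(B[0],(400,400))])],"ins2")
E
```

```text
[9.99499432e-01 3.16367439e-02 3.59505421e-05 1.31807207e-05] 0.023691399681005178 [-0.39622709 -0.92173283 -2.62178355] [-0.21  0.12  1.33 -0.    1.69  1.29] 63.1833
bar 99 [ 0.1261 -0.0365  0.0223] [ 0.119 -0.056  0.016] [ 0.13  -0.015  0.027]
eye 69 [ 0.6977 -0.1488  0.293 ] [ 0.672 -0.152  0.274] [ 0.713 -0.145  0.302]
False [ 0.06475097 -0.21709965 -2.00066604] [ 0.56336137 -0.12685325  0.26102532] [ 0.56336121 -0.12699227  0.261     ]
[240 272] [428 -59]
```

View pics/ins2.png

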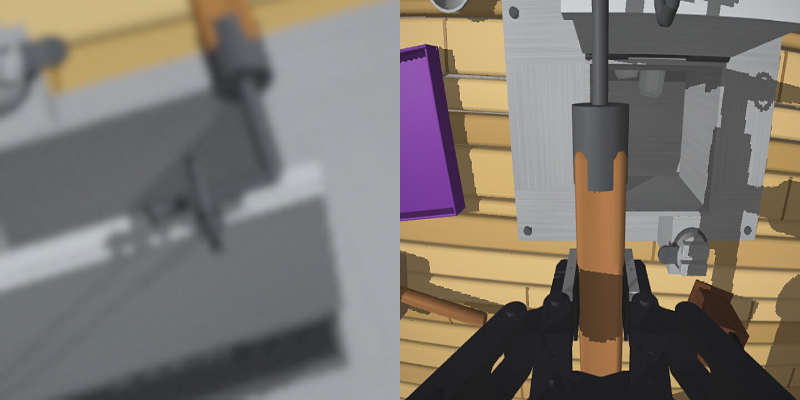

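The scene crop shows the bar through the ring: the rod is on the +y side, the ball is past it on the far side at about (150,210), and there is no contact force. Next I'll swing the flap slowly along its arc.

```bash
python3 - <<'E'
from hk import *
F0=r.read_state()["contact_force"]
for th in np.r_[np.arange(1.6,.25,-.1),.2,.15,.1,.06,.03,0]:
    R=.186+min(.004,(1.65-th)*.02)
    p=tcp(HNG+R*(-np.cos(th)*ex+np.sin(th)*ez))
    st=r.move_straight(p,Q,speed=.05 if th>.3 else .025,max_force=20)
    s=r.read_state();print(round(th,2),st,(s["contact_force"]-F0).round(1),round(s["grip_width"],4),(s["eef_pos"]-p).round(4).max())
    if st: break
print(s["time_s"])
S=snap("scene");save(S,"scene5");np.savez("scene5.npz",img=S[0],d=S[1],C=S[4],K=S[2],k1=S[3])
X=cloud(S);x,y,z=X[...,0],X[...,1],X[...,2]
for xa in(.53,.57,.61,.65):
    k=(S[1]>0)&(abs(x-xa)<.01)&(y>-.26)&(y<-.17)&(z>.03);print(xa,np.percentile(z[k],[10,50,90]).round(4))
E
```

```text
1.6 False [ 0.4 -0.5 -0.7] 0.0239 0.0003
1.5 False [-0.9 -0.2 -1.1] 0.0236 0.0003
1.4 False [-0.7 -0.8 -0.6] 0.0239 0.0002
1.3 False [-1.2 -0.6 -1.4] 0.0238 -0.0
1.2 False [ 0.6 -0.8 -1. ] 0.024 0.0001
1.1 False [-0.8 -0.6 -1.6] 0.0238 0.0001
1.0 False [-1.3  0.4 -1.5] 0.0237 0.0001
0.9 False [-1.6 -0.7 -0.7] 0.0238 0.0001
0.8 False [-1.4  0.2 -0.9] 0.0237 0.0001
0.7 False [-0.3  0.1 -2. ] 0.024 0.0001
0.6 False [-1.2 -0.2 -2. ] 0.0238 0.0001
0.5 False [-1.3  0.3 -1.7] 0.024 0.0002
0.4 False [-1.3  0.5 -1.7] 0.0235 0.0002
0.3 False [-0.4 -0.9 -2.7] 0.024 0.0
0.2 False [-0.6 -1.2 -2.8] 0.0238 -0.0
0.15 False [-0.3 -1.3 -3.5] 0.0237 -0.0
0.1 False [ 0.7 -0.8 -2.4] 0.0241 0.0
0.06 False [ 0.7 -1.1 -2.7] 0.0238 0.0
0.03 False [ 0.6 -0.3  0.8] 0.0237 0.0001
0.0 False [-0.4 -0.9  0.5] 0.0241 0.0001
78.2
0.53 [0.0918 0.0948 0.0975]
0.57 [0.0922 0.095  0.0974]
0.61 [0.0919 0.0947 0.0974]
0.65 [0.0917 0.0946 0.0974]
```

The flap is shut and level at 95 mm, and it was let down under load with no slam. Next I'll draw the hook out and lay the pole back where it was.

```bash
python3 - <<'E'
from hk import *
p=np.array(r.read_state()["eef_pos"])
print(r.move_straight(p+.09*ey,Q,speed=.06,max_force=5),r.read_state()["contact_force"])
p=p+.09*ey;r.move_straight([p[0],p[1],.36],Q,speed=.25)
yaw=.1945;g=np.array([.501,.3963])+.07*np.array([np.cos(yaw),np.sin(yaw)])
q=(Ro.from_rotvec([0,0,yaw-a])*Ro.from_quat(Q)).as_quat()
r.reach([*g,.30],q)
r.move_straight([*g,.02],q,speed=.2)
print(r.move_straight([*g,-.0075],q,speed=.02,max_force=4),r.read_state()["eef_pos"],r.read_state()["contact_force"])
command_gripper(.055,30);r.hold(.2)
r.move_straight([*g,.15],q,speed=.15)
print(r.read_state()["time_s"])
# next: look over the key
k=np.array([.35,-.35]);h=[.40,-.33,.34];Qk=pick_q(h,0);r.reach(h,Qk)
for n in("wrist","top","scene"):
    S=snap(n);save(S,n+"6");np.savez(n+"6.npz",img=S[0],d=S[1],C=S[4],K=S[2],k1=S[3])
print(r.read_state()["time_s"],r.read_state()["eef_rot"])
a_=cv2.resize(load("wrist6")[0],(400,300));b=cv2.resize(load("top6")[0],(400,300))
save([np.hstack([a_,b])],"v6")
E
```

```text
False [ 0.43125438 -0.14080272 -1.23673796]
True [ 0.56965704  0.40981874 -0.00685373] [0.61505945 0.04387958 6.01754615]
87.675
90.5833 [ 7.07448441e-01 -7.06764935e-01 -1.60931499e-04 -5.89388913e-05]
```

View pics/v6.png

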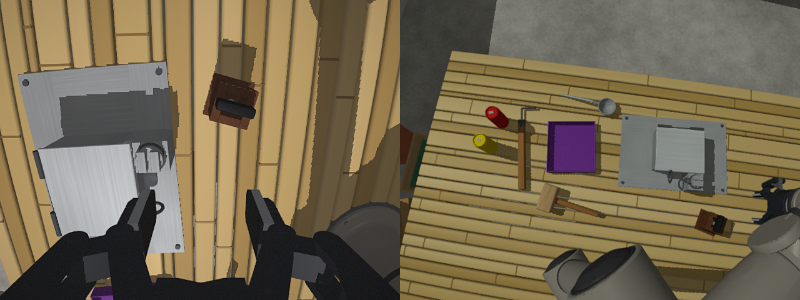

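The pole lies flat again and the flap is shut. In the wrist view (left half) the key is at (235,108) and the lock at (150,158). I'll measure both from the depth data.

```bash
python3 - <<'E'
from m import *
for n in("wrist6","top6","scene6"):
    S=load(n);X=cloud(S);x,y,z=X[...,0],X[...,1],X[...,2];hsv=cv2.cvtColor(S[0],cv2.COLOR_RGB2HSV)
    ok=S[1]>0;near=ok&(abs(x-.35)<.08)&(abs(y+.35)<.08)
    k=near&(z>.106)&(z<.125)
    if k.sum()>20: print(n,"key",k.sum(),rect(X[k]),np.median(z[k]))
    k=near&(z>.075)&(z<.092)&(hsv[...,1]>90)
    if k.sum()>20: print(n,"stand",k.sum(),rect(X[k]),np.median(z[k]))
    L=ok&(abs(x-.487)<.05)&(y>-.31)&(y<-.19)
    k=L&(z>.098)&(z<.118)
    if k.sum()>20: print(n,"lock all",k.sum(),rect(X[k]),np.histogram(z[L],bins=np.arange(.084,.12,.003))[0])
    k=L&(z>.108)&(z<.118);print(n,"head",k.sum(),rect(X[k]),X[k].mean(0))
S=load("wrist6");print(proj([[.487,-.259,.112],[.35,-.352,.115]],S))
u=proj([.487,-.255,.112],S)[0].astype(int)
im=cv2.resize(S[0][u[1]-40:u[1]+40,u[0]-40:u[0]+40],(400,400),interpolation=cv2.INTER_CUBIC);cv2.imwrite("pics/lock_tmp.png",im[...,::-1])
# slot angle: dark pixels inside head
X=cloud(S);x,y,z=X[...,0],X[...,1],X[...,2]
k=(np.hypot(x-.487,y+.259)<.014)&(S[1]>0)&(z<.1085);print("slot px",k.sum(),rect(X[k]),X[k].mean(0), np.median(z[k]))
P=X[k][:,:2];w,V=np.linalg.eigh(np.cov(P.T));print("slot dir deg",np.degrees(np.arctan2(V[1,1],V[0,1])),np.sqrt(w))
E
```

```text
wrist6 key 1150 (array([ 347.8, -343.7]), array([16.4, 60.5]), 75.46) 0.11445237729844818
wrist6 stand 2458 (array([ 347.6, -343.4]), array([63.8, 65.2]), 75.22) 0.08473382083606346
wrist6 lock all 1907 (array([ 484.6, -245.3]), array([69.9, 42.3]), 87.74) [ 565  609  262 1528  462  564  279   70  167  811    0]
wrist6 head 978 (array([ 483.9, -258.1]), array([35.9, 36.6]), 2.14) [ 0.48350864 -0.25907508  0.11170008]
top6 key 221 (array([ 350.1, -344.3]), array([17. , 59.9]), 75.78) 0.11388251506913016
top6 stand 503 (array([ 349.8, -343.4]), array([67.6, 65.3]), 74.58) 0.08442102782471528
top6 lock all 456 (array([ 499.8, -237.8]), array([70.1, 88.2]), 0.11) [103 114  85 228 141 130  79  15  69 109  17]
top6 head 195 (array([ 486.4, -258.5]), array([35.5, 34.2]), 2.3) [ 0.48647765 -0.25832305  0.11170587]
scene6 key 133 (array([ 349.8, -342.6]), array([15.6, 62. ]), 75.94) 0.11382064590284369
scene6 stand 371 (array([ 348. , -341.9]), array([63.6, 69.6]), 74.91) 0.08409220519137905
scene6 lock all 349 (array([ 502. , -235.1]), array([89.2, 71.2]), 87.31) [ 56  69 109 168 116  80  53  31  73  66  16]
scene6 head 155 (array([ 486.2, -257.4]), array([37.5, 36.1]), 1.65) [ 0.48650872 -0.2575637   0.11141   ]
[[233.50445056 258.99310261]
 [375.59032601 165.85220289]]
slot px 185 (array([ 484.9, -259.3]), array([ 6.6, 27.5]), 2.77) [ 0.48554601 -0.25928379  0.10265701] 0.10219716665613698
slot dir deg 92.61484517357032 [0.00196674 0.00795939]
```

```bash
python3 - <<'E'
from m import *
K=[.349,-.3437];L=[.4855,-.2585]
for off in(0,180,-180):
    print(off,[None if (q:=r.solve_ik([*p,zz],down(np.radians(d+off)))) is None else np.round(q,2).tolist() for p,zz,d in((K,.077,75.46),(K,.2,75.46),(L,.157,3),(L,.157,-42),(L,.157,-87))])
# closer looks
for nm,p in(("L",[.4855,-.2585,.22]),("K",[.349,-.3437,.22])):
  for yaw in(0,):
    h=p;q=pick_q(h,np.radians(75 if nm=="K" else 3));r.reach(h,q)
    S=snap("wrist");np.savez("w7%s.npz"%nm,img=S[0],d=S[1],C=S[4],K=S[2],k1=S[3]);save(S,"w7"+nm)
    X=cloud(S);x,y,z=X[...,0],X[...,1],X[...,2];ok=S[1]>0
    if nm=="L":
        k=ok&(abs(x-.487)<.05)&(abs(y+.26)<.05)&(z>.108)&(z<.118);print("head",k.sum(),rect(X[k]),np.median(z[k]))
        k=ok&(np.hypot(x-.4855,y+.2585)<.015)&(z<.1085)
        P=X[k][:,:2];w,V=np.linalg.eigh(np.cov(P.T));print("slot",k.sum(),rect(X[k]),np.degrees(np.arctan2(V[1,1],V[0,1])),X[k].mean(0))
        k=ok&(abs(x-.487)<.06)&(abs(y+.25)<.07)&(z>.099)&(z<.118);print("all",rect(X[k]))
    else:
        k=ok&(np.hypot(x-.349,y+.3437)<.06)&(z>.106)&(z<.125);print("key",k.sum(),rect(X[k]),np.median(z[k]))
print(r.read_state()["joint_positions"].round(2),r.read_state()["time_s"])
E
```

```text
0 [[-0.93, 0.45, 1.81, -0.0, 0.88, -2.25], [-0.93, 0.3, 1.65, -0.0, 1.2, -2.25], [-0.63, 0.44, 1.55, -0.0, 1.15, -0.68], [-0.63, 0.44, 1.55, -0.0, 1.15, 0.1], [-0.63, 0.44, 1.55, -0.0, 1.15, 0.89]]
180 [[-0.93, 0.45, 1.81, -0.0, 0.88, 0.89], [-0.93, 0.3, 1.65, -0.0, 1.2, 0.89], [-0.63, 0.44, 1.55, -0.0, 1.15, 2.46], [-0.63, 0.44, 1.55, -0.0, 1.15, -3.04], [-0.63, 0.44, 1.55, -0.0, 1.15, -2.25]]
-180 [[-0.93, 0.45, 1.81, -0.0, 0.88, 0.89], [-0.93, 0.3, 1.65, -0.0, 1.2, 0.89], [-0.63, 0.44, 1.55, -0.0, 1.15, 2.46], [-0.63, 0.44, 1.55, -0.0, 1.15, -3.04], [-0.63, 0.44, 1.55, -0.0, 1.15, -2.25]]
head 2106 (array([ 484.1, -258.1]), array([34.8, 36.4]), 2.14) 0.11182280454398211
slot 490 (array([ 484.3, -258.6]), array([ 7.7, 29.7]), 2.82) 93.08163479991174 [ 0.48439427 -0.25870402  0.10190704]
all (array([ 480.2, -246.6]), array([43.5, 68.7]), 19.64)
key 2081 (array([ 348.3, -343.3]), array([15.9, 59.5]), 74.6) 0.11456656631867135
[-0.93  0.28  1.62  0.    1.25  0.9 ] 92.775
```

```bash
python3 - <<'E'
from m import *
K=[.3485,-.3435];L=[.4844,-.2585];qk=down(np.radians(75));q3=down(np.radians(3))
command_gripper(.045,30);r.reach([*K,.20],qk);print(r.read_state()["joint_positions"].round(2))
print(r.move_straight([*K,.078],qk,speed=.08,max_force=5),r.read_state()["eef_pos"])
command_gripper(.005,90);s=r.read_state();print(s["grip_width"],s["contact_force"])
r.move_straight([*K,.20],qk,speed=.1);print(r.read_state()["grip_width"])
r.reach([*L,.20],q3)
S=snap("wrist");save(S,"w8");s=r.read_state()
S2=snap("scene");np.savez("scene8.npz",img=S2[0],d=S2[1],C=S2[4],K=S2[2],k1=S2[3])
X=cloud(S2);Z=X[...,2];k=(S2[1]>0)&(np.hypot(X[...,0]-L[0],X[...,1]-L[1])<.03)&(Z>.13)&(Z<.22)
for lo in np.arange(.13,.21,.01):
    kk=k&(Z>lo)&(Z<lo+.01);print(lo.round(2),kk.sum(),X[kk].mean(0).round(4) if kk.sum() else "")
print(s["grip_width"],s["contact_force"],s["eef_pos"],s["time_s"],s["joint_positions"].round(2))
E
```

```text
[-0.93  0.29  1.65 -0.    1.2  -2.24]
False [ 0.34869509 -0.34378222  0.07842959]
0.014145898892374595 [-1.57690531  1.64059123  5.42835647]
0.01474003635295171
0.13 0 
0.14 21 [ 0.4844 -0.2561  0.1471]
0.15 29 [ 0.4849 -0.2567  0.1559]
0.16 20 [ 0.4876 -0.2577  0.1641]
0.17 11 [ 0.4885 -0.2554  0.1756]
0.18 13 [ 0.4884 -0.2565  0.1842]
0.19 10 [ 0.4889 -0.2565  0.1926]
0.2 5 [ 0.4902 -0.2507  0.2076]
0.014305063349400769 [ 0.65051896  0.13953113 -1.63118391] [ 0.48408852 -0.25876156  0.19988836] 100.55 [-0.63  0.4   1.49 -0.    1.25 -0.68]
```

View pics/w8.png

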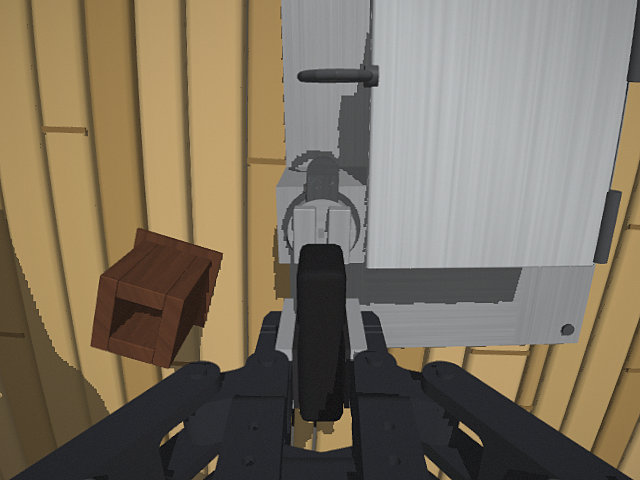

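The key is held upright at about (322,330) and lines up with the slot at (320,220). Now the guarded insertion.

```bash
python3 - <<'E'
from m import *
L=np.array([.4844,-.2585]);q3=down(np.radians(3))
r.move_straight([*L,.178],q3,speed=.1)
ok=False
for dx,dy in((0,0),(.0015,0),(-.0015,0),(0,.0015),(0,-.0015),(.003,0),(-.003,0)):
    p=L+[dx,dy];r.move_straight([*p,.175],q3,speed=.1)
    st=r.move_straight([*p,.157],q3,speed=.02,max_force=5);s=r.read_state();print((dx,dy),st,s["eef_pos"].round(4),s["contact_force"].round(1))
    if s["eef_pos"][2]<.1615: ok=True;break
print(ok,r.read_state()["time_s"],r.read_state()["torque"])
E
```

```text
(0, 0) False [ 0.4845 -0.2585  0.1571] [ 1.  -0.  -1.6]
True 102.2667 [-0.01105213  0.05823139  0.02724235]
```

```bash
python3 - <<'E'
from m import *
q=np.array(r.read_state()["joint_positions"]);t0=r.read_state()["torque"][2];q0=q[5]
d=0
while d<112:
    d+=8 if d<80 else 2
    t=q.copy();t[5]=q0+np.radians(d);r.movej(t);s=r.read_state();tz=s["torque"][2]-t0
    print(d,tz.round(3),s["contact_force"].round(1),np.degrees(s["joint_positions"][5]-q0).round(1))
    if d>=85 and abs(tz)>.35: break
print(s["time_s"],s["grip_width"],s["eef_pos"])
S=snap("scene");np.savez("scene9.npz",img=S[0],d=S[1],C=S[4],K=S[2],k1=S[3])
X=cloud(S);x,y,z=X[...,0],X[...,1],X[...,2]
k=(S[1]>0)&(z>.0985)&(z<.111)&(abs(y+.26)<.03)&(x>.50)&(x<.56);print("tongue",k.sum(),rect(X[k]) if k.sum()>5 else "")
E
```

```text
8 0.037 [ 0.5  0.3 -2.2] 7.8
16 0.035 [ 1.3 -0.3 -1.1] 15.7
24 -0.025 [-0.9  0.4 -1.5] 23.6
32 -0.017 [ 0.1 -0.1 -1.2] 31.6
40 0.033 [-0.1 -0.2 -0.5] 39.6
48 0.039 [ 0.2 -0.  -0.3] 47.6
56 -0.06 [ 0.8  0.6 -1.4] 55.6
64 -0.017 [ 0.  -0.5 -0.9] 63.6
72 -0.044 [ 0.9 -0.9 -0.7] 71.6
80 -0.03 [-0.9  0.1 -1.1] 79.6
82 0.025 [-0.9 -0.1 -1.2] 81.8
84 0.054 [ 1.3 -0.5 -0.5] 83.9
86 0.027 [ 0.   0.2 -1.5] 85.9
88 -0.007 [ 0.6 -0.8 -0.7] 87.9
90 -0.002 [-0.1  0.4 -0.9] 89.9
92 -0.019 [-0.4 -0.6 -0.9] 91.9
94 0.006 [ 1.  -0.7 -1.6] 93.9
96 0.05 [ 0.6 -1.  -1.5] 95.9
98 -0.008 [ 0.1 -0.5 -1.2] 97.9
100 0.081 [ 0.6 -0.6 -1.1] 99.9
102 0.433 [ 0.5 -1.6 -1.2] 101.9
107.6 0.014303273432772826 [ 0.48447232 -0.25854326  0.15714297]
tongue 115 (array([ 527.7, -258.7]), array([38.9, 56.3]), 87.52)
```

The lock hit its stop: torque rose at 102° of key turn, and the excess over 90° is slot play. I'll ease back within the play, lift out and return the key to its stand.

```bash
python3 - <<'E'
from m import *
q=np.array(r.read_state()["joint_positions"]);q[5]-=np.radians(9);r.movej(q)
p=np.array(r.read_state()["eef_pos"]);print(r.read_state()["torque"])
r.move_straight([p[0],p[1],.21],speed=.08)
S=snap("wrist");np.savez("w10.npz",img=S[0],d=S[1],C=S[4],K=S[2],k1=S[3])
K=[.3487,-.3437];qk=down(np.radians(-105))
r.reach([*K,.21],qk);s=r.read_state();print(s["joint_positions"].round(2),s["grip_width"])
r.move_straight([*K,.165],qk,speed=.1)
st=r.move_straight([*K,.077],qk,speed=.05,max_force=5);s=r.read_state();print(st,s["eef_pos"],s["contact_force"],s["time_s"])
S=snap("scene")
X=cloud(S);x,y,z=X[...,0],X[...,1],X[...,2]
k=(S[1]>0)&(z>.0985)&(z<.116)&(y>-.31)&(y<-.2)&(x>.45)&(x<.56);print("lock",k.sum(),rect(X[k]))
E
```

```text
[-0.0304963  -0.01209085 -0.02917503]
[-0.94  0.29  1.63  0.    1.22  0.9 ] 0.01396563061482564
True [ 0.34866512 -0.34365417  0.07850383] [-0.15995095  0.3964412   4.45451869] 111.6833
lock 333 (array([ 509.9, -240.5]), array([99.6, 62.5]), 14.48)
```

```bash
python3 - <<'E'
from m import *
p=np.array(r.read_state()["eef_pos"])
command_gripper(.045,30);r.hold(.2);r.move_straight([p[0],p[1],.24],speed=.1)
h=[.42,-.30,.34];r.reach(h,pick_q(h,0))
S=snap("wrist");X=cloud(S);x,y,z=X[...,0],X[...,1],X[...,2];ok=S[1]>0
k=ok&(np.hypot(x-.349,y+.3437)<.07)&(z>.106)&(z<.125);print("key",k.sum(),rect(X[k]),np.median(z[k]))
k=ok&(np.hypot(x-.4855,y+.2585)<.014)&(z<.1085)&(z>.09);w,V=np.linalg.eigh(np.cov(X[k][:,:2].T));print("slot",k.sum(),rect(X[k]),np.degrees(np.arctan2(V[1,1],V[0,1])))
k=ok&(z>.0985)&(z<.106)&(abs(y+.255)<.03)&(x>.508)&(x<.56);print("tongue",k.sum(),rect(X[k]))
k=ok&(z>.08)&(z<.105)&(x>.55)&(x<.65)&(y>-.26)&(y<-.12);print("flap z",np.median(z[k]),z[k].std())
h=[.30,-.35,.40];r.reach(h,pick_q(h,0))
T=snap("top");a=cv2.resize(T[0],(400,300));b=cv2.resize(S[0],(400,300));save([np.hstack([a,b])],"fin");print(r.read_state()["time_s"])
E
```

```text
key 1182 (array([ 349.2, -342.9]), array([16.4, 59.6]), 75.28) 0.11460782106122655
slot 189 (array([ 485.4, -256.5]), array([27.4,  6. ]), 3.3) -176.0023605389697
tongue 425 (array([ 519.8, -256. ]), array([23.5, 20.8]), 1.89)
flap z 0.09544793281123826 0.000761822395104893
116.1583
```

View pics/fin.png

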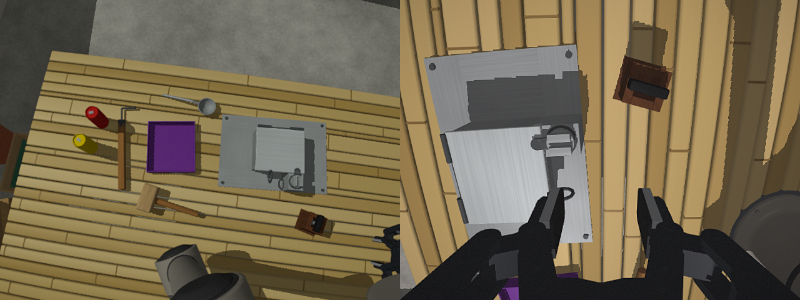

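The tongue points over the shut flap (slot at about 3.5°, the chute's x), the key sits upright in its stand, and the pole lies flat. I'm handing in.

```bash
python3 -c "
from h import *
r.finish_job();print(r.read_state()['time_s'])"
```

```text
the job is handed in; nothing more can be done
the job is handed in; nothing more can be done
```

I carried out the whole job in the order asked and handed it in at about 116 s of the 210 s allowed; no verdict was reported.

**What I did**
- **Cans:** all three cans in the tray went down the chute, and the red and yellow look-alikes were left alone.
- **Flap:** I swung it shut with the pole's hook in the ring eye. The load stayed on the hook until it closed, so it did not slam. The pole is back where it lay, flat on the bench.
- **Lock and key:** the blade went into the slot at the first try. I turned the lock clockwise until the torque rose at its stop, then put the key back in its stand.

**Last checks**
- **Flap:** level at 95.4 mm, which is shut.
- **Lock:** the slot turned from about 93° to about 3.5°, the chute's x direction, and the tongue lies over the flap.
- **Key:** its grip is within 1 mm of where it started, with its top at 114.6 mm as before.
- **Pole, ladle and mallet:** in place in the last picture.

**What went wrong or disagreed**
- **First pole grasp missed:** the fingertips are about 39 mm shorter than stated (at 50 mm opening). A guarded touch on the bench showed this, and I corrected for it.
- **Pole held backwards once:** a half-turn orientation mistake brought its tail over the flap. I saw no contact, then lifted, turned it round and inserted it properly.
- **Cans in the bin:** not checked separately. They were seen lying down inside the chute afterwards, but the shut flap now hides them.

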